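# Find the gauge leaf that matches the spindle's thread

## Task

Find out which of the three gauge leaves in the rack matches the thread of the spindle lying between the forks of the stand: set them on it one at a time with the ends between the prongs, and slide each along the thread under light pressure, never pressing harder than about 20 N, to feel whether its teeth drop fully home. Leave the leaf that seats fully standing in the thread, and have the leaves that do not fit standing back in slots of the rack. Leave everything else on the table alone.

Things in the scene. Friction and masses are not known exactly. Their poses are not given: they have to be found in the camera images.
- stand: Fixed grey steel stand, base 250 (x from -50 to 200) by 200 (y) by 12 mm. Origin at table level under the middle of the working spindle, which lies along y at x = 0, held by two forks. Two spare spindles of the other two pitches lie parallel in saddles at x = 75 and 150 mm, tops 82 mm up: not to be gauged. A leaf is set on the working spindle upright, along y, teeth down.
- stand_fork (a point): Slot floor of the fork at y = +46 mm of the stand, 78 mm up; its twin is at y = -46. Each fork is 12 mm long in y: slot 11 mm wide centred on x = 0, prongs 9 mm thick with round tops to 108.5 mm. The ends of a leaf's plate go down between the prongs, which keep it upright; it can slide along y. The slot floor lies below the ridge tops, so it never carries a leaf that is set on the thread.
- stand_thread (a point): Middle of the working thread's top line, 82 mm up, between the forks, where 80 mm of thread lie bare. Steel, 44 mm outside, pitch 9, 10.5 or 12 mm (not told). Grooves 6.5 mm deep lie anywhere along y, not fixed to this point: the nearest is up to half a pitch away.
- stand_home (a point): Where a grip centre is when its leaf is home, shoulder on the ridge tops: 135 mm up (y free within 14 mm). Teeth that ride on the ridges leave it at about 140 mm. A wrong leaf never gets below 138 mm. The matching leaf drops the 5 mm when slid along y to the grooves; its teeth begin to enter about 1 mm either side, and when home it has about 0.8 mm of play along y each way.
- rack: Fixed wooden rack 210 (x) by 125 mm (y), origin under its middle at table level. Three slots at x = -70, 0, 70 mm, each a pair of forks at y = -46 and 46 mm: slot 11 mm wide, floor 30 mm up, round prong tops to 60.5 mm. At the start a leaf stands in each slot, along y, shoulder on the slot floor (grip centre 83 mm up), teeth hanging free.
- leaf_1_grip (a point): Centre of the black grip (14 mm thick in x, 40 long in y, 34 high) of a loose thread-gauge leaf, one of three alike but for tooth pitch (9, 10.5, 12 mm; not told which). Below: steel plate 8 (x) by 116 (y) by 28 mm high, its top 25 mm and its lower edge (shoulder) 53 mm below this point, with five round-tipped teeth 5 mm long, the middle one at y = 0. x across the plate, y along it, z up. 0.22 kg.
- leaf_2_grip (a point): Centre of the black grip (14 mm thick in x, 40 long in y, 34 high) of a loose thread-gauge leaf, one of three alike but for tooth pitch (9, 10.5, 12 mm; not told which). Below: steel plate 8 (x) by 116 (y) by 28 mm high, its top 25 mm and its lower edge (shoulder) 53 mm below this point, with five round-tipped teeth 5 mm long, the middle one at y = 0. x across the plate, y along it, z up. 0.22 kg.
- leaf_3_grip (a point): Centre of the black grip (14 mm thick in x, 40 long in y, 34 high) of a loose thread-gauge leaf, one of three alike but for tooth pitch (9, 10.5, 12 mm; not told which). Below: steel plate 8 (x) by 116 (y) by 28 mm high, its top 25 mm and its lower edge (shoulder) 53 mm below this point, with five round-tipped teeth 5 mm long, the middle one at y = 0. x across the plate, y along it, z up. 0.22 kg.
- nut: loose hex nut, 40 mm across, 22 mm high. A bystander: leave it where it is.
- coupon: loose steel coupon 35 x 120 x 6 mm lying flat. A bystander: leave it where it is.
- washer: loose washer 48 mm across, 6 mm thick. A bystander: leave it where it is.
There are look-alikes about, which are no part of the job. Leave any red or turquoise look-alike of the part that bears leaf_3_grip alone.

How it is judged:
At the end, for the whole second after the job is handed in: One leaf stands home in the working thread: grip centre under 136.7 mm up, within 12 mm (x) and 14 mm (y) of the stand's middle. The other two stand in rack slots: grip centre 78 to 87 mm up, within 90 (x), 20 mm (y) of the rack's middle. All at rest, tilted under 0.2 rad (((x of leaf_1_grip in the frame of stand between -0.012 and 0.012 m and y of leaf_1_grip in the frame of stand between -0.014 and 0.014 m and z of leaf_1_grip in the frame of stand between 0.131 and 0.1367 m and angle between each of leaf_1_grip, leaf_2_grip, leaf_3_grip's own z axis and vertical below 0.2 rad and x of leaf_2_grip in the frame of rack between -0.09 and 0.09 m and y of leaf_2_grip in the frame of rack between -0.02 and 0.02 m and z of leaf_2_grip in the frame of rack between 0.078 and 0.087 m and x of leaf_3_grip in the frame of rack between -0.09 and 0.09 m and y of leaf_3_grip in the frame of rack between -0.02 and 0.02 m and z of leaf_3_grip in the frame of rack between 0.078 and 0.087 m) or (x of leaf_2_grip in the frame of stand between -0.012 and 0.012 m and y of leaf_2_grip in the frame of stand between -0.014 and 0.014 m and z of leaf_2_grip in the frame of stand between 0.131 and 0.1367 m and angle between each of leaf_2_grip, leaf_1_grip, leaf_3_grip's own z axis and vertical below 0.2 rad and x of leaf_1_grip in the frame of rack between -0.09 and 0.09 m and y of leaf_1_grip in the frame of rack between -0.02 and 0.02 m and z of leaf_1_grip in the frame of rack between 0.078 and 0.087 m and x of leaf_3_grip in the frame of rack between -0.09 and 0.09 m and y of leaf_3_grip in the frame of rack between -0.02 and 0.02 m and z of leaf_3_grip in the frame of rack between 0.078 and 0.087 m) or (x of leaf_3_grip in the frame of stand between -0.012 and 0.012 m and y of leaf_3_grip in the frame of stand between -0.014 and 0.014 m and z of leaf_3_grip in the frame of stand between 0.131 and 0.1367 m and angle between each of leaf_3_grip, leaf_1_grip, leaf_2_grip's own z axis and vertical below 0.2 rad and x of leaf_1_grip in the frame of rack between -0.09 and 0.09 m and y of leaf_1_grip in the frame of rack between -0.02 and 0.02 m and z of leaf_1_grip in the frame of rack between 0.078 and 0.087 m and x of leaf_2_grip in the frame of rack between -0.09 and 0.09 m and y of leaf_2_grip in the frame of rack between -0.02 and 0.02 m and z of leaf_2_grip in the frame of rack between 0.078 and 0.087 m)) and linear speed of each of leaf_1, leaf_2, leaf_3 below 0.02 m/s); the robot touches nothing.
It fails at once if a leaf is pressed on a spindle or on the stand with more than 75 N (summed over the teeth) (contact force between any of leaf_1, leaf_2, leaf_3 and spindle_a above 75 N or contact force between any of leaf_1, leaf_2, leaf_3 and spindle_b above 75 N or contact force between any of leaf_1, leaf_2, leaf_3 and spindle_c above 75 N or contact force between any of leaf_1, leaf_2, leaf_3 and stand above 75 N).
It fails at once if a bystander is moved more than 30 mm (distance of any of nut, coupon, angle, washer, hammer, brush, tin from where it was at the start of the episode above 0.03 m).
It also fails if it takes over 72 s, if anything falls off the work surface, if the arm or the gripper's body presses on something with over 40 N, if the wrist force passes 120 N, or if a joint passes its speed limit or range.

## Robot

A 7-joint arm with a two-finger parallel gripper is mounted at the origin on the work surface. World frame = base frame: x ahead of the robot, y to its left, z up, the work surface at z = 0. Lengths are in m, angles in rad, forces in N, time in s.
With the tool pointing down it reaches from about 0.425 to 0.925 m from the base axis. Payload 6.8 kg.
Tool frame: the origin (TCP) lies at the centre of the arm's flange, where the gripper is bolted on; the fingertips stand 173 mm ahead of it and the grasp point (between the pads) lies 155 mm ahead of it; z points along the fingers, y is the direction in which the jaws open and shut (so a half turn about z gives the same grasp; the last joint's range is limited). The gripper opens to 85 mm and grips with 20 to 120 N. Pads are 22 mm wide; open, the fingers measure 114 mm over their backs; the gripper's body (76 mm by 85 mm) begins 54 mm behind the grasp point. The pads swing forward as they close: fully open they stand 13 mm farther back than shut.
Start: joints at [-1.214, 0.477, 0.022, 1.555, -0.011, 1.109, -0.083], TCP at [0.303, 0.603, 0.405] pointing down, gripper open.
Joint ranges: [-2.96, 2.96], [-0.34, 2.1], [-1.41, 1.46], [0.24, 2.44], [-1.37, 4.51], [0.17, 1.92], [-2.96, 2.96]. Speed limits (rad/s): [2.39, 2.39, 3.14, 3.14, 3.14, 3.14, 3.14].

## Interface

Orientations are given as a rotation vector (axis times angle).
In Python, from bench import readout, grab_frame, camera_model, r gives the robot as it stands.
- The arm moves only by the tool apply_moves, never from a script. Its argument "deltas" is a list of rows, each an object with "xyz": the shift along the world's x, y, z in m, a list of three; "turn": the turn about the world's z in rad. In form: [{"xyz": [dx, dy, dz], "turn": turn}, ...]. A call has 1 to 12 rows; each row shifts and turns the commanded pose from where the row before left it; what a row does not reach is not made up. A row lasts 1/12 s, in which the tool goes at most 41.7 mm and 7.16 degrees, less where a joint would pass 70% of its speed; a pose out of reach is approached as far as the arm can. A call with a gripper value outside its range is refused whole. "claw" is the gripper's target within -1 to 1 (shut at 1, half-way at 0, fully open at -1), set as the call begins (left out, the last holds). The fingers move at their own pace and stop on an object; "squeeze" is the grip in N (left out, the last holds). Time passes only in rows, so rows that do not move let the fingers close. It gives the time, the measured TCP pose, the force and the opening at its end, in the units of the state.
- readout.get_obs(): the state, without advancing time (a new reading comes with each control period).
- grab_frame(name): name is "scene" or "side" or "wrist"; returns the picture (480x640x3 uint8, red, green, blue); there is no depth.
- camera_model(name): a dict with "intrinsics" (3x3 intrinsics, pixels), "R" (3x3) and "t" (3): a world point X has camera coordinates R X + t. Camera axes: x right, y down, z forward; pixel columns grow to the right and rows downward; lengths in m; the calibration is good to about 2 mm. A picture is of the moment at which its call begins: read the wrist's pose just before it. camera_model takes no time and is no camera call; for the wrist camera it gives the pose at the moment of the call.
- r.hand_in(): hands the job in, once; it reports no verdict.
The state is a dict: "clock": time; "joints": joint angles; "qvel": joint speeds; "tau": joint torques, N m; "tcp_pos": TCP position; "orientation": TCP orientation; "contact_force": force on the tool from outside, world axes, zero at the start; "moment": the same for the moment, N m; "grip_width": finger opening in m.
Only numpy, scipy, OpenCV 4.12 (cv2) and the standard library are available. Lean on these libraries where they do the work, as an engineer would, in place of code of your own. Each camera call takes 0.05 s, during which the arm holds its last target.

## Working session

There is one attempt and no reset: what is moved stays moved. The work goes in short steps, Python scripts to look and compute and a tool call to move; the robot and the scene stay as the last step left them, time stands still between calls to the robot, and variables do not carry over. Pictures are saved under pics/ and viewed, and the job is handed in when it is done.

Besides the shell and the picture viewer there is one more tool, called as name(argument=value, ...) on one line, values as JSON. apply_moves: Moves the arm, as the interface text tells. Its arguments: {"type":"object","properties":{"deltas":{"type":"array"},"claw":{"type":"number"},"squeeze":{"type":"number"}},"required":["deltas"]}

```bash
ls; mkdir -p pics; python3 - <<'E'
from bench import readout, grab_frame, camera_model, r
import cv2
for n in ["scene","side","wrist"]:
    cv2.imwrite(f"pics/{n}0.png",grab_frame(n)[:,:,::-1])
    m=camera_model(n);print(n,m["intrinsics"],m["R"],m["t"])
print(readout.get_obs())
E
```

```text
pics
scene [[586.55965771   0.         315.0594245 ]
 [  0.         586.55965771 239.35341317]
 [  0.           0.           1.        ]] [[-0.05840752  0.99821654 -0.01234136]
 [ 0.81542649  0.04057304 -0.57743699]
 [-0.57590642 -0.04379013 -0.81634197]] [ 0.10194427 -0.36435699  1.40489923]
side [[477.05122891   0.         322.99215636]
 [  0.         477.05122891 234.72141946]
 [  0.           0.           1.        ]] [[-0.98775661 -0.15598579 -0.00230365]
 [-0.09881624  0.63702907 -0.76447977]
 [ 0.12071547 -0.75489231 -0.64464361]] [0.4979441  0.18569329 0.81733735]
wrist [[385.50715386   0.         319.05448089]
 [  0.         385.50715386 236.68900581]
 [  0.           0.           1.        ]] [[ 0.44804114  0.89401181 -0.00142146]
 [ 0.84556848 -0.42324603  0.32538706]
 [ 0.29029825 -0.14698873 -0.94557984]] [-0.67423567 -0.043475    0.3816893 ]
{'clock': 0.15, 'joints': array([-1.2141264 ,  0.47762402,  0.02234576,  1.55618415, -0.0114988 ,
        1.10930715, -0.08312471]), 'qvel': array([ 0.00143412, -0.0021112 ,  0.00033637, -0.00247278,  0.00195639,
       -0.00066237,  0.00023936]), 'tau': array([ 3.94634146e-03, -5.96922576e+01,  1.61091026e+00, -2.81491810e+01,
        1.27074367e-02,  6.47667432e-03, -3.04874470e-05]), 'tcp_pos': array([0.30244531, 0.60322537, 0.4039566 ]), 'orientation': array([-7.23461696e-01, -3.05692493e+00,  2.16170341e-03]), 'contact_force': array([ 0.57820366,  1.12330948, -0.27061216]), 'moment': array([-0.0348933 ,  0.04519431, -0.01353775]), 'grip_width': 0.0854399019356434}
```

View pics/scene0.png

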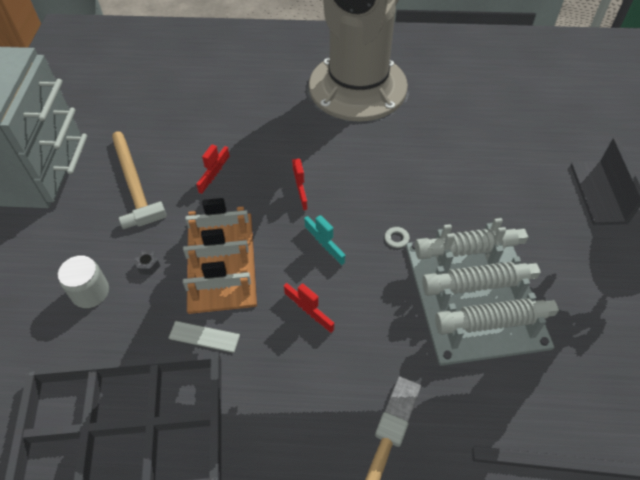

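View pics/side0.png

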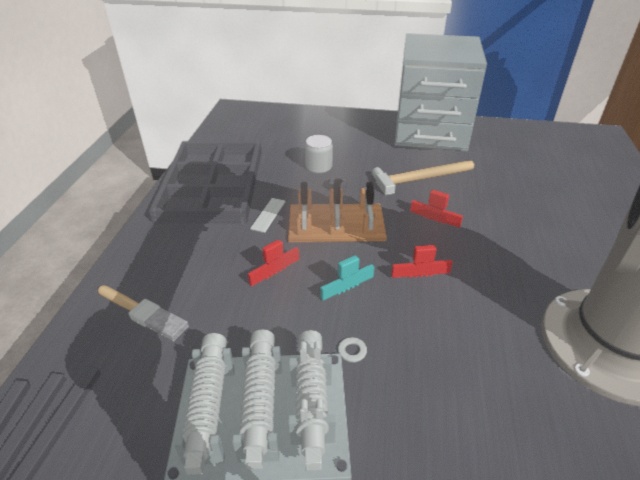

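View pics/wrist0.png

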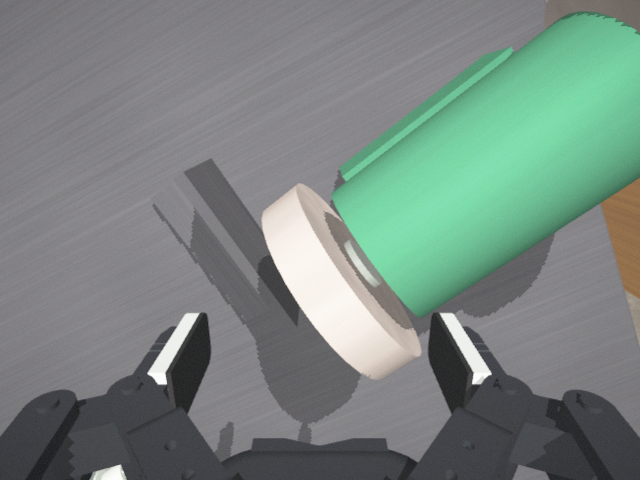

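Scene picture: the rack is at about (220,255), with black-gripped leaves at (214,207), (212,237) and (213,270). The red look-alikes are at (213,167), (300,182) and (308,305), and the turquoise one is at (323,237). The stand is at about (485,290), and the working spindle with prongs is the top one, at about (475,240). I choose the three black-gripped leaves in the rack, and I'll check them in a crop.

```bash
python3 - <<'E'
import cv2
a=cv2.imread("pics/scene0.png")
cv2.imwrite("pics/c1.png",cv2.resize(a[185:325,165:275],None,fx=4,fy=4,interpolation=cv2.INTER_CUBIC))
cv2.imwrite("pics/c2.png",cv2.resize(a[210:370,390:560],None,fx=3.7,fy=3.7,interpolation=cv2.INTER_CUBIC))
b=cv2.imread("pics/side0.png")
cv2.imwrite("pics/c3.png",cv2.resize(b[170:250,280:395],None,fx=6,fy=6,interpolation=cv2.INTER_CUBIC))
cv2.imwrite("pics/c4.png",cv2.resize(b[320:480,160:370],None,fx=3.7,fy=3.7,interpolation=cv2.INTER_CUBIC))
E
```

```text
(no output)
```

View pics/c1.png

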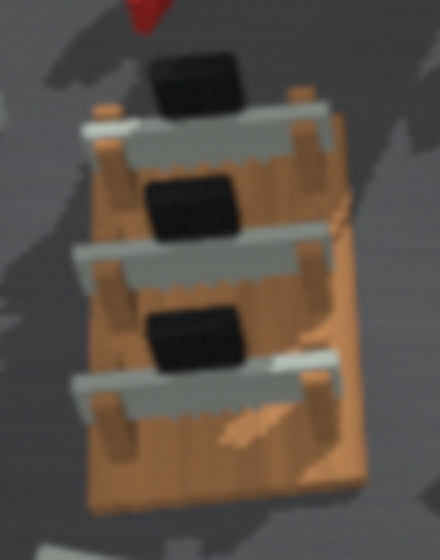

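View pics/c2.png

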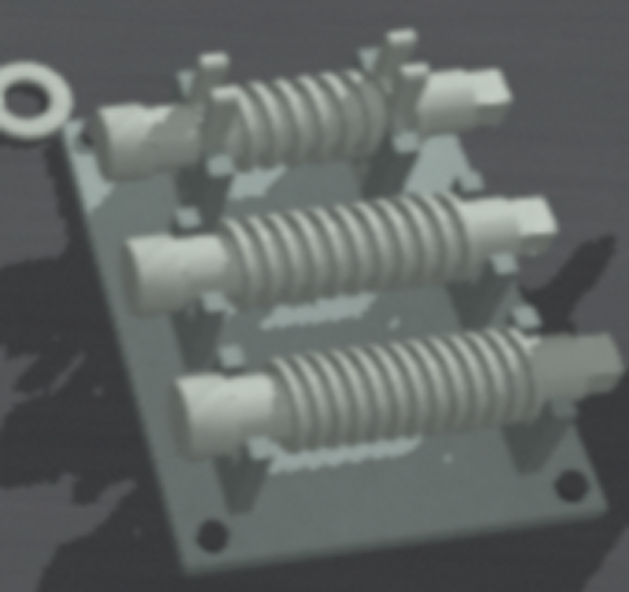

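View pics/c3.png

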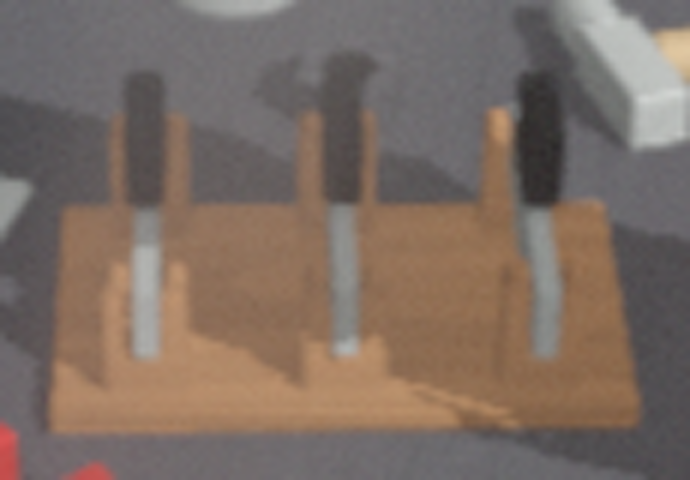

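View pics/c4.png

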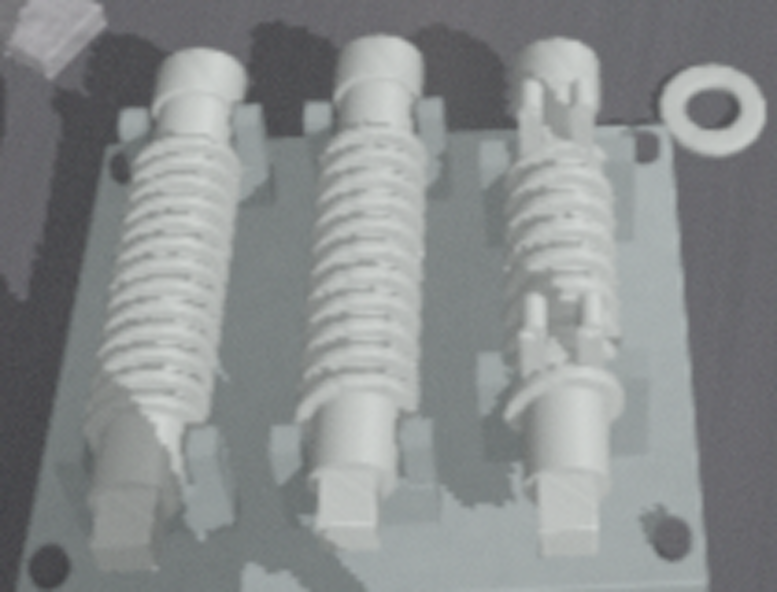

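```bash
cat > h.py <<'E'
import numpy as np, cv2
from bench import readout, grab_frame, camera_model, r
S=camera_model("scene"); D=camera_model("side")
def P(m): return m["intrinsics"]@np.c_[m["R"],m["t"]]
def tri(a,b,m1=S,m2=D):
    X=cv2.triangulatePoints(P(m1),P(m2),np.float64(a).reshape(2,1),np.float64(b).reshape(2,1)).ravel();return X[:3]/X[3]
def proj(m,X):
    c=m["R"]@np.array(X)+m["t"];p=m["intrinsics"]@c;return p[:2]/p[2]
def ray(m,uv,z):
    d=m["R"].T@np.linalg.inv(m["intrinsics"])@np.array([uv[0],uv[1],1.]);o=-m["R"].T@m["t"]
    return o+d*(z-o[2])/d[2]
E
python3 - <<'E'
from h import *
np.set_printoptions(precision=4,suppress=True)
s=lambda p:np.array(p)/3.7+[390,210]; d=lambda p:np.array(p)/3.7+[160,320]
Q=[tri(s((214,60)),d((578,85))),tri(s((222,95)),d((532,85))),tri(s((400,38)),d((590,300))),tri(s((413,70)),d((537,300)))]
for q in Q: print(q)
def blobs(f,x0,x1,y0,y1):
    a=cv2.imread(f).astype(int)[y0:y1,x0:x1].max(2)
    k=(a<45).astype(np.uint8)
    n,l,st,c=cv2.connectedComponentsWithStats(k)
    return [(st[i],c[i]+[x0,y0]) for i in range(1,n) if st[i][4]>60]
A=blobs("pics/scene0.png",195,235,190,285);B=blobs("pics/side0.png",290,390,175,210)
print(A,B)
print(proj(S,[0.4,0,0]),proj(S,[.55,-.3,0]))
s1=lambda p:np.array(p)/4+[165,185]; d1=lambda p:np.array(p)/6+[280,170]
# grip centres by eye
for a,b in (((197,86),(540,138)),((192,210),(344,128)),((196,340),(146,138))): print('grip',tri(s1(a),d1(b)))
# rack bottom corners
for a in ((88,512),(365,485),(345,118)): print('rackc',ray(S,s1(a),0.012))
E
```

```text
[0.4885 0.1605 0.1102]
[0.507  0.1628 0.1086]
[0.4697 0.2498 0.109 ]
[0.4884 0.2532 0.1093]
[(array([  7,   8,  24,  17, 327], dtype=int32), array([213.844 , 205.7737])), (array([  7,  39,  22,  16, 294], dtype=int32), array([212.6259, 236.8027])), (array([  7,  72,  24,  16, 313], dtype=int32), array([213.607 , 269.5783]))] []
[354.3026 220.2833] [192.7477 277.6779]
grip [ 0.4438 -0.2632  0.0828]
grip [ 0.5141 -0.2546  0.0841]
grip [ 0.5823 -0.2418  0.0826]
rackc [ 0.6308 -0.2936  0.012 ]
rackc [ 0.6108 -0.1718  0.012 ]
rackc [ 0.4047 -0.2059  0.012 ]
```

apply_moves(deltas=[{"xyz": [0, -0.01, 0.03], "turn": 0}, {"xyz": [0.01, -0.034, 0.01], "turn": -0.08}, {"xyz": [0.016, -0.036, 0], "turn": -0.09}, {"xyz": [0.016, -0.036, 0], "turn": -0.09}, {"xyz": [0.018, -0.036, 0], "turn": -0.09}, {"xyz": [0.018, -0.036, 0], "turn": -0.09}, {"xyz": [0.018, -0.036, 0], "turn": -0.09}, {"xyz": [0.018, -0.036, 0], "turn": -0.09}, {"xyz": [0.018, -0.036, -0.01], "turn": -0.09}, {"xyz": [0.018, -0.036, -0.01], "turn": -0.09}, {"xyz": [0.018, -0.034, -0.01], "turn": -0.1}, {"xyz": [0.018, -0.03, -0.01], "turn": 0}], claw=-0.2, squeeze=40)

```text
clock: 1.15
tcp_pos: [0.489, 0.2047, 0.4044]
orientation: [1.989, 2.432, 0.0]
contact_force: [0.0, 0.6, -1.3]
grip_width: 0.0512
```

```bash
cat >> h.py <<'E'
def snap(n,name):
    m=camera_model(n);a=grab_frame(n)[:,:,::-1].copy();cv2.imwrite(f"pics/{name}.png",a);np.savez(f"pics/{name}.npz",intrinsics=m["intrinsics"],R=m["R"],t=m["t"]);return m,a
def jaw():
    from scipy.spatial.transform import Rotation as Ro
    o=readout.get_obs();y=Ro.from_rotvec(o["orientation"]).as_matrix();return o,np.arctan2(y[1,1],y[0,1]),y[:,2]
E
python3 - <<'E'
from h import *
o,j,z=jaw();print(o["clock"],o["tcp_pos"],j,z,o["grip_width"],o["contact_force"],o["joints"],o["qvel"])
snap("wrist","w1")
E
```

```text
1.15 [0.48897366 0.2047245  0.40442276] 0.1997027353149134 [ 1.48033954e-04 -8.88346697e-05 -9.99999985e-01] 0.051162547991433306 [ 0.04002714  0.58733503 -1.33630893] [-0.80856959  0.2430434   0.34934162  1.92044892 -0.09823118  0.994376
 -0.21535729] [ 0.64243164  0.24149925  0.19759334  0.02882946 -0.16220418 -0.24363401
  1.06732591]
```

View pics/w1.png

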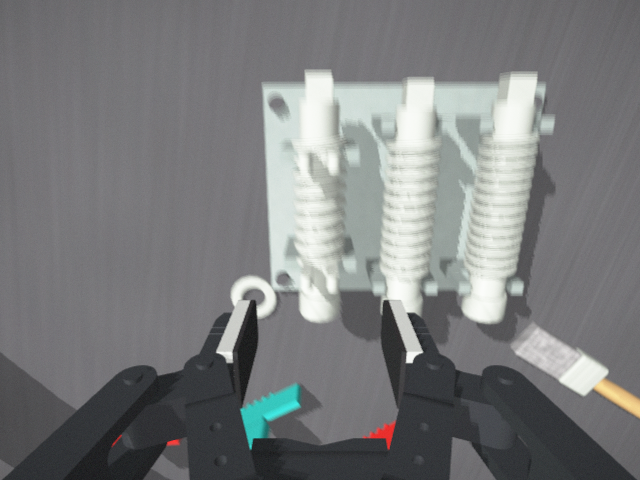

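apply_moves(deltas=[{"xyz": [0, 0, -0.02], "turn": 0}, {"xyz": [0, 0, 0], "turn": 0}, {"xyz": [0, 0, 0], "turn": 0}])

```text
clock: 1.45
tcp_pos: [0.488, 0.2077, 0.384]
orientation: [-1.98, -2.438, 0.004]
contact_force: [0.1, -0.0, 0.6]
grip_width: 0.0513
```

```bash
python3 - <<'E'
from h import *
m,a=snap("wrist","w2")
o,j,z=jaw();print(o["clock"],o["tcp_pos"],j,z)
for p in ([0.4885,0.1605,0.1085],[0.507,0.1628,.1085],[0.4697,0.2498,.1085],[0.4884,0.2532,.1085]): print(proj(m,p))
c=a[90:330,240:400];cv2.imwrite("pics/w2c.png",cv2.resize(c,None,fx=2.5,fy=2.5,interpolation=cv2.INTER_CUBIC)) 
c=cv2.convertScaleAbs(c,alpha=1.6,beta=-150);cv2.imwrite("pics/w2d.png",cv2.resize(c,None,fx=2.5,fy=2.5,interpolation=cv2.INTER_CUBIC)) 
E
```

```text
1.5 [0.48824829 0.2081485  0.38481727] 0.20734942249318258 [-7.74376039e-04 -2.57614217e-04 -9.99999667e-01]
[306.36526141 296.47405915]
[332.4341067  298.44083578]
[304.71991291 167.84527107]
[334.63669592 168.66329893]
```

View pics/w2d.png

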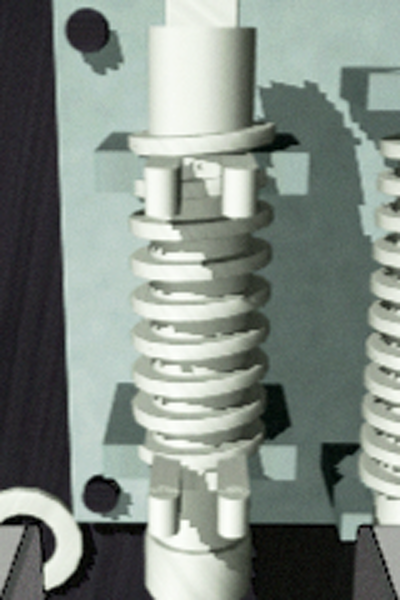

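```bash
python3 - <<'E'
from h import *
m=dict(np.load("pics/w2.npz"))
f=lambda p:ray(m,np.array(p)/2.5+[240,90],.1085)
a=f((201,192.5));b=f((199,512))
print(a,b,np.linalg.norm(a-b),(a+b)/2,np.arctan2(-(a-b)[0],(a-b)[1]))
# ridges, middle column of crest at left flank col ~200 top line z .082
g=lambda p:ray(m,np.array(p)/2.5+[240,90],.082)
R=[g((200,y)) for y in (222,257,293,330,366,402,440)]
c=(a+b)/2; u=(a-b)/np.linalg.norm(a-b)
print([round(float((x-c)@u)*1000,1) for x in R])
A=cv2.imread("pics/w2.png")[90:330,240:400]
c2=A[75:205,45:120];cv2.imwrite("pics/w2e.png",cv2.resize(c2,None,fx=4.5,fy=4.5,interpolation=cv2.INTER_CUBIC))
s=cv2.imread("pics/scene0.png")
cv2.imwrite("pics/t.png",np.vstack([cv2.resize(s[y:y+22,184:252],None,fx=9,fy=9,interpolation=cv2.INTER_CUBIC) for y in (208,240,274)]))
E
```

```text
[0.47933235 0.25236984 0.1085    ] [0.49744709 0.16374611 0.1085    ] 0.09045611228371182 [0.48838972 0.20805798 0.1085    ] 0.20162318154336678
[32.8, 22.7, 12.0, 0.8, -10.4, -22.0, -34.4]
```

View pics/t.png

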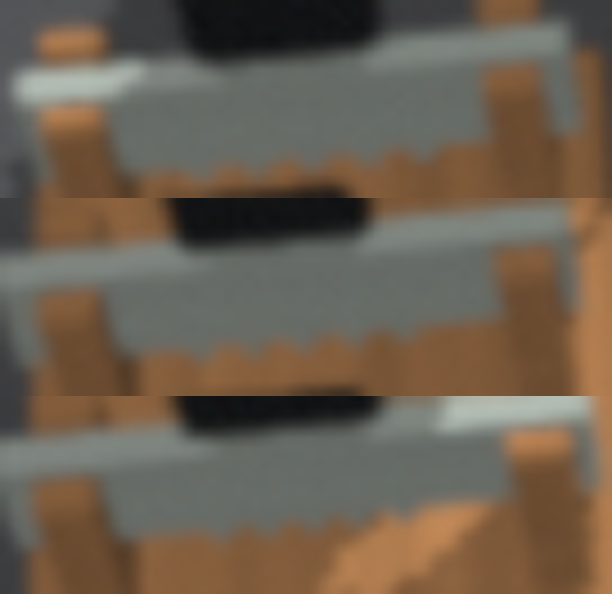

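View pics/w2e.png

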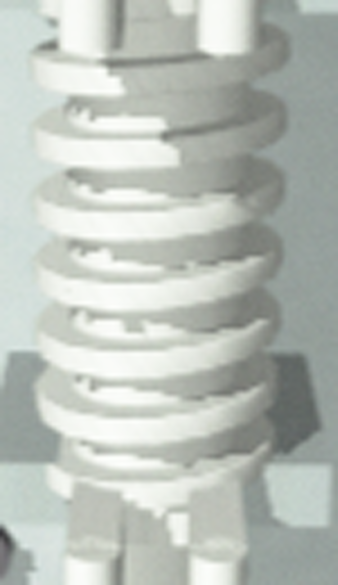

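apply_moves(deltas=[{"xyz": [0.002, -0.03, 0], "turn": -0.005}, {"xyz": [0.002, -0.04, 0], "turn": -0.005}, {"xyz": [0.002, -0.04, 0], "turn": -0.005}, {"xyz": [0.002, -0.04, 0], "turn": -0.005}, {"xyz": [0.002, -0.04, 0], "turn": -0.005}, {"xyz": [0.002, -0.04, 0], "turn": -0.005}, {"xyz": [0.002, -0.04, 0], "turn": -0.005}, {"xyz": [0.002, -0.04, 0], "turn": -0.005}, {"xyz": [0.002, -0.04, 0], "turn": -0.005}, {"xyz": [0.002, -0.04, 0], "turn": 0}, {"xyz": [0.003, -0.04, 0], "turn": 0}, {"xyz": [0.003, -0.033, 0], "turn": 0}])

```text
clock: 2.5
tcp_pos: [0.5148, -0.2577, 0.3861]
orientation: [2.034, 2.392, 0.001]
contact_force: [-0.0, 0.4, 0.1]
grip_width: 0.0513
```

apply_moves(deltas=[{"xyz": [0, 0, 0], "turn": 0}, {"xyz": [0, 0, 0], "turn": 0}, {"xyz": [0, 0, 0], "turn": 0}])

```text
clock: 2.75
tcp_pos: [0.5152, -0.2544, 0.3851]
orientation: [-2.034, -2.394, -0.002]
contact_force: [0.0, 0.2, 0.1]
grip_width: 0.0511
```

```bash
python3 - <<'E'
from h import *
m,a=snap("wrist","w3")
o,j,z=jaw();print(o["clock"],o["tcp_pos"],j,z)
E
```

```text
2.8 [ 0.51525328 -0.25375212  0.38499223] 0.1638183786926807 [ 4.41011666e-04  1.11432329e-03 -9.99999282e-01]
```

View pics/w3.png

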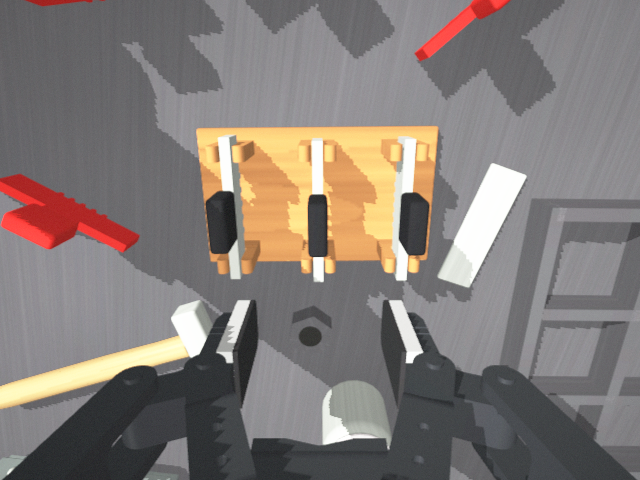

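```bash
python3 - <<'E'
from h import *
a=cv2.imread("pics/w3.png");c=a[115:295,185:450]
cv2.imwrite("pics/w3c.png",cv2.resize(c,None,fx=3,fy=3,interpolation=cv2.INTER_CUBIC))
E
```

```text
(no output)
```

View pics/w3c.png

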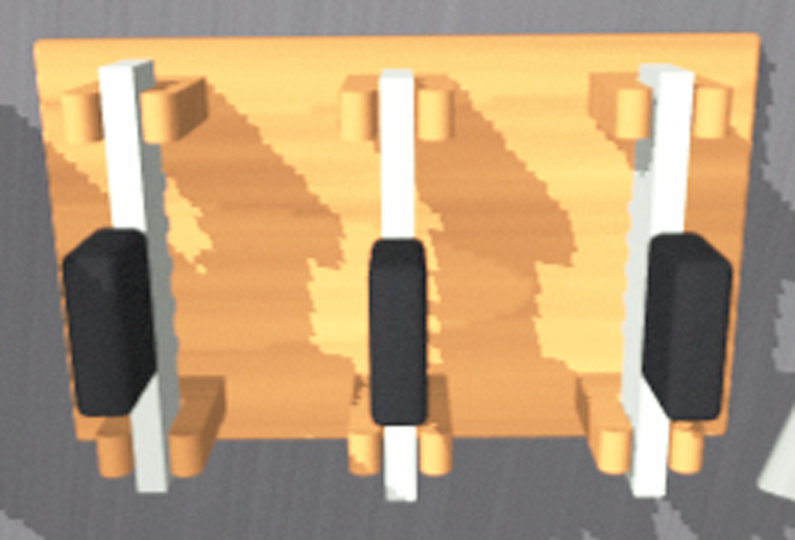

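```bash
python3 - <<'E'
from h import *
np.set_printoptions(precision=4,suppress=True)
m=dict(np.load("pics/w3.npz"))
f=lambda p,z:ray(m,np.array(p)/3+[185,115],z)
for p,q in (((120,66),(152,491)),((396.5,72),(401,500)),((674,70),(648,496))):
    a=f(p,.058);b=f(q,.058);d=a-b;print("leaf",(a+b)/2,np.linalg.norm(d),np.arctan2(-d[0],d[1]))
C=[]
for p,q in (((83,92),(174,90)),((115,435),(188,432)),((359,92),(434,92)),((364,435),(436,435)),((632,92),(711,92)),((612,435),(686,435))):
    C.append((f(p,.0605)+f(q,.0605))/2)
for i in (0,2,4):
    d=C[i]-C[i+1];print("slot",(C[i]+C[i+1])/2,np.linalg.norm(d),np.arctan2(-d[0],d[1]))
print("grip2",f((398,330),.1), )
E
```

```text
leaf [ 0.446  -0.2636  0.058 ] 0.1164972368600804 0.16119203819883038
leaf [ 0.5151 -0.2544  0.058 ] 0.11787431277823662 0.17203107368956524
leaf [ 0.5837 -0.2423  0.058 ] 0.11715106041306377 0.17628972012128116
slot [ 0.4469 -0.257   0.0605] 0.09210386411877959 0.15470704447077208
slot [ 0.5136 -0.2464  0.0605] 0.09232994717586254 0.17165563920902122
slot [ 0.5813 -0.2353  0.0605] 0.09235350755610809 0.17129712488290375
grip2 [ 0.5142 -0.25    0.1   ]
```

```bash
python3 - <<'E'
from h import *
a=cv2.imread("pics/w2.png");c=a[110:310,280:545]
cv2.imwrite("pics/w2f.png",cv2.resize(cv2.convertScaleAbs(c,alpha=1.6,beta=-150),None,fx=3,fy=3,interpolation=cv2.INTER_CUBIC))
E
```

```text
(no output)
```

View pics/w2f.png

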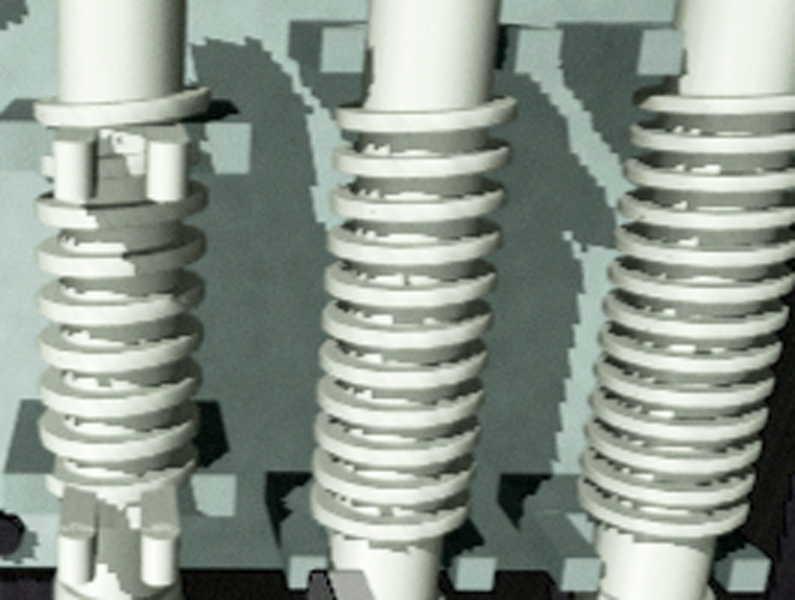

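Leaf 1 (nearest the robot) seems to have the coarsest teeth, about 12 mm. The spare spindles look like 9 and 10.5 mm, so the working thread is probably 12 mm. I'll take leaf 1 first and let the fit decide.

apply_moves(deltas=[{"xyz": [-0.03, -0.004, 0], "turn": 0}, {"xyz": [-0.03, -0.004, -0.01], "turn": 0}, {"xyz": [-0.01, -0.0015, -0.03], "turn": 0}, {"xyz": [0, 0, -0.03], "turn": 0}, {"xyz": [0, 0, -0.02], "turn": 0}, {"xyz": [0, 0, 0], "turn": 0}, {"xyz": [0, 0, 0], "turn": 0}])

```text
clock: 3.38
tcp_pos: [0.445, -0.2636, 0.2946]
orientation: [-2.031, -2.394, 0.0]
contact_force: [0.7, -0.3, 0.2]
grip_width: 0.0514
```

```bash
python3 - <<'E'
from h import *
m,a=snap("wrist","w4")
o,j,z=jaw();print(o["clock"],o["tcp_pos"],j,z)
E
```

```text
3.4333 [ 0.44541103 -0.2642294   0.2955564 ] 0.16306873008750272 [ 6.16947890e-04  1.15498797e-04 -9.99999803e-01]
```

View pics/w4.png

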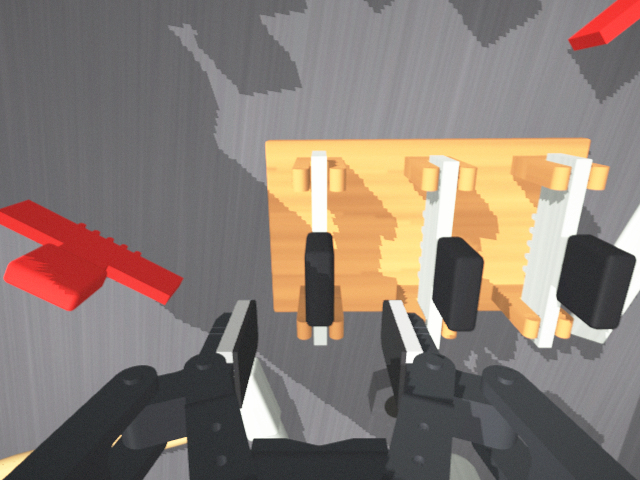

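Leaf 1's grip at (319,280) is midway between the pads and is black, as described. I'll go down and grip it.

apply_moves(deltas=[{"xyz": [0, 0, -0.025], "turn": 0}, {"xyz": [0, 0, -0.02], "turn": 0}, {"xyz": [0, 0, -0.01], "turn": 0}, {"xyz": [0, 0, 0], "turn": 0}, {"xyz": [0, 0, 0], "turn": 0}])

```text
clock: 3.85
tcp_pos: [0.4451, -0.2652, 0.2406]
orientation: [2.035, 2.393, 0.001]
contact_force: [-0.3, 0.2, 0.3]
grip_width: 0.0514
```

apply_moves(deltas=[{"xyz": [0, 0, 0], "turn": 0}, {"xyz": [0, 0, 0], "turn": 0}, {"xyz": [0, 0, 0], "turn": 0}, {"xyz": [0, 0, 0], "turn": 0}, {"xyz": [0, 0, 0], "turn": 0}, {"xyz": [0, 0, 0], "turn": 0}], claw=1, squeeze=60)

```text
clock: 4.35
tcp_pos: [0.4449, -0.2654, 0.2408]
orientation: [2.034, 2.392, 0.001]
contact_force: [-0.7, 1.2, 5.5]
grip_width: 0.0134
```

apply_moves(deltas=[{"xyz": [0, 0, 0.01], "turn": 0}, {"xyz": [0, 0, 0.02], "turn": 0}, {"xyz": [0, 0, 0.03], "turn": 0}, {"xyz": [0, 0, 0.03], "turn": 0}, {"xyz": [0, 0.01, 0.03], "turn": 0}, {"xyz": [0.003, 0.03, 0], "turn": 0.003}, {"xyz": [0.004, 0.04, 0], "turn": 0.004}, {"xyz": [0.004, 0.04, 0], "turn": 0.004}, {"xyz": [0.004, 0.04, 0], "turn": 0.004}, {"xyz": [0.004, 0.04, 0], "turn": 0.004}, {"xyz": [0.004, 0.04, 0], "turn": 0.004}, {"xyz": [0.004, 0.04, 0], "turn": 0.004}])

```text
clock: 5.35
tcp_pos: [0.4709, 0.0165, 0.3605]
orientation: [2.004, 2.42, 0.001]
contact_force: [1.6, -0.5, -1.3]
grip_width: 0.0135
```

apply_moves(deltas=[{"xyz": [0.004, 0.04, 0], "turn": 0.004}, {"xyz": [0.004, 0.04, 0], "turn": 0.004}, {"xyz": [0.004, 0.04, 0], "turn": 0.003}, {"xyz": [0.004, 0.04, 0], "turn": 0}, {"xyz": [0, 0.03, 0], "turn": 0}, {"xyz": [0, 0, 0], "turn": 0}, {"xyz": [0, 0, 0], "turn": 0}, {"xyz": [0, 0, 0], "turn": 0}])

```text
clock: 6.02
tcp_pos: [0.4873, 0.2041, 0.3599]
orientation: [1.99, 2.43, -0.002]
contact_force: [0.0, -0.6, -2.1]
grip_width: 0.0134
```

```bash
python3 - <<'E'
from h import *
m,a=snap("wrist","w5")
o,j,z=jaw();print(o["clock"],o["tcp_pos"],j,z,o["contact_force"])
snap("scene","s5")
E
```

```text
6.0667 [0.48748296 0.20340758 0.35987261] 0.1971491964832786 [-2.52623074e-04 -9.40294161e-04 -9.99999526e-01] [ 0.7601666  -0.08050391 -1.93912423]
```

View pics/w5.png

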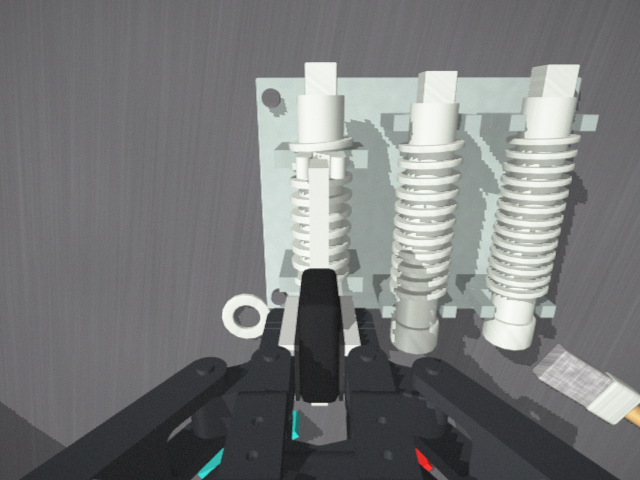

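View pics/s5.png

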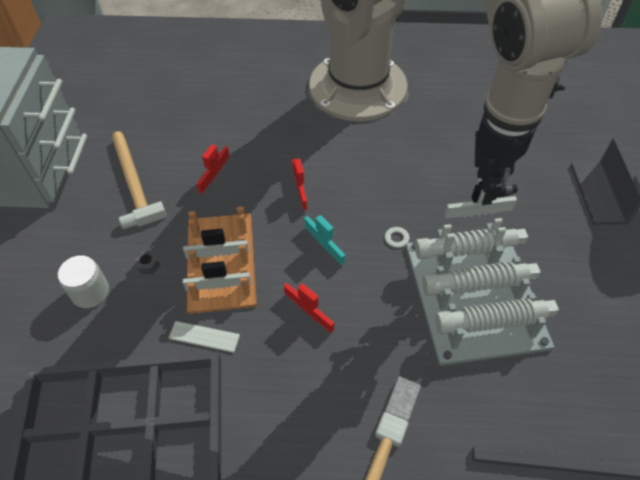

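```bash
cat >> h.py <<'E'
SC=np.array([0.4884,0.2080]); SY=0.2016
def st(X):
    c,s=np.cos(SY),np.sin(SY);d=np.array(X[:2])-SC;return np.array([c*d[0]+s*d[1],-s*d[0]+c*d[1]])*1000
E
python3 - <<'E'
from h import *
m=dict(np.load("pics/w5.npz"))
a=cv2.imread("pics/w5.png");cv2.imwrite("pics/w5c.png",cv2.resize(a[135:315,255:385],None,fx=4,fy=4,interpolation=cv2.INTER_CUBIC))
print(st([0.48748,0.2034]))
for p in ((318,160),(319,260)): print(st(ray(m,p,.177)))
for p in ((308,165),(336,165)): print(st(ray(m,p,.1085)))
E
```

```text
[-1.8224587  -4.32262007]
[-1.68470618 58.91605055]
[-1.41334127 16.48827253]
[-7.62795208 46.75223144]
[ 8.36009418 46.70761585]
```

View pics/w5c.png

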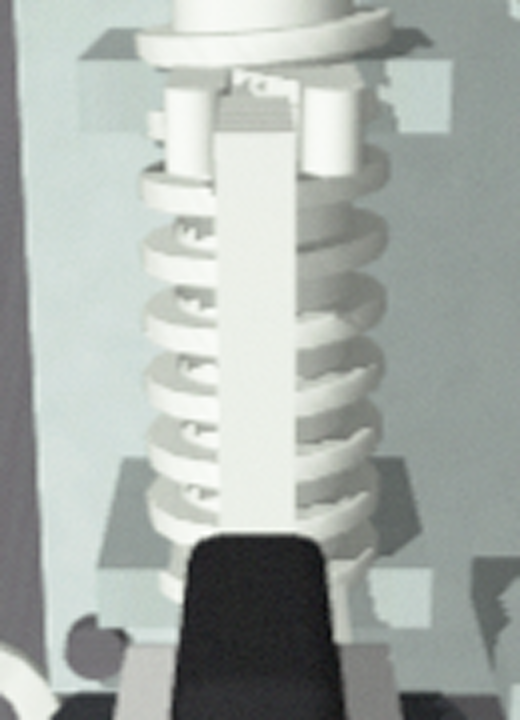

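apply_moves(deltas=[{"xyz": [0.001, 0.0002, -0.01], "turn": 0.004}, {"xyz": [0, 0, -0.015], "turn": 0}, {"xyz": [0, 0, -0.015], "turn": 0}, {"xyz": [0, 0, -0.008], "turn": 0}, {"xyz": [0, 0, -0.005], "turn": 0}, {"xyz": [0, 0, 0], "turn": 0}, {"xyz": [0, 0, 0], "turn": 0}])

```text
clock: 6.7
tcp_pos: [0.4888, 0.2048, 0.3068]
orientation: [1.986, 2.434, -0.0]
contact_force: [-0.0, 0.2, -2.3]
grip_width: 0.0131
```

```bash
python3 - <<'E'
from h import *
o,j,z=jaw();print(o["clock"],o["tcp_pos"],j,z,o["contact_force"],o["moment"],st(o["tcp_pos"]))
m,a=snap("wrist","w6")
cv2.imwrite("pics/w6c.png",cv2.resize(a[120:300,255:385],None,fx=4,fy=4,interpolation=cv2.INTER_CUBIC))
E
```

```text
6.7 [0.48878369 0.20479269 0.30677715] 0.20233207746653797 [ 1.20029015e-05 -1.47409035e-04 -9.99999989e-01] [-0.02130073  0.1803544  -2.28478236] [-0.00938558  0.02806004 -0.04191613] [-0.26630736 -3.21917882]
```

View pics/w6c.png

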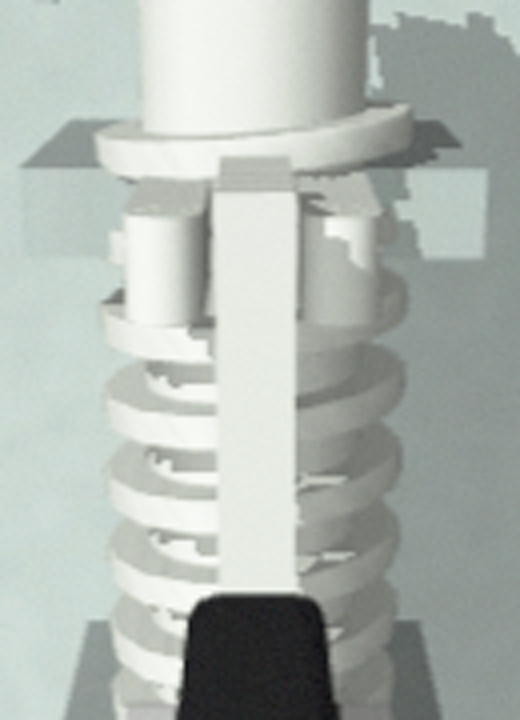

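The plate is between the prongs, with a gap on both sides. I'll feel downwards in small steps.

apply_moves(deltas=[{"xyz": [-0.0004, 0, -0.003], "turn": 0}, {"xyz": [0, 0, -0.002], "turn": 0}, {"xyz": [0, 0, -0.001], "turn": 0}, {"xyz": [0, 0, 0], "turn": 0}, {"xyz": [0, 0, -0.001], "turn": 0}, {"xyz": [0, 0, 0], "turn": 0}])

```text
clock: 7.25
tcp_pos: [0.4882, 0.2051, 0.2997]
orientation: [1.985, 2.435, 0.0]
contact_force: [0.5, -0.3, -2.5]
grip_width: 0.0131
```

apply_moves(deltas=[{"xyz": [0, 0, -0.001], "turn": 0}, {"xyz": [0, 0, 0], "turn": 0}])

```text
clock: 7.42
tcp_pos: [0.4881, 0.2051, 0.2986]
orientation: [-1.985, -2.435, 0.0]
contact_force: [-0.3, 0.2, -1.7]
grip_width: 0.0129
```

apply_moves(deltas=[{"xyz": [0, 0, -0.001], "turn": 0}, {"xyz": [0, 0, 0], "turn": 0}])

```text
clock: 7.58
tcp_pos: [0.4881, 0.2051, 0.2976]
orientation: [-1.985, -2.435, 0.0]
contact_force: [0.4, 0.1, -3.3]
grip_width: 0.0129
```

apply_moves(deltas=[{"xyz": [0, 0, -0.001], "turn": 0}, {"xyz": [0, 0, 0], "turn": 0}])

```text
clock: 7.75
tcp_pos: [0.4882, 0.2051, 0.2966]
orientation: [-1.985, -2.435, -0.0]
contact_force: [-0.4, -0.4, -3.0]
grip_width: 0.0133
```

apply_moves(deltas=[{"xyz": [0, 0, -0.001], "turn": 0}, {"xyz": [0, 0, 0], "turn": 0}])

```text
clock: 7.92
tcp_pos: [0.4882, 0.2054, 0.2957]
orientation: [-1.985, -2.435, -0.001]
contact_force: [0.2, 0.8, -1.5]
grip_width: 0.013
```

apply_moves(deltas=[{"xyz": [0, 0, -0.001], "turn": 0}, {"xyz": [0, 0, 0], "turn": 0}])

```text
clock: 8.08
tcp_pos: [0.4882, 0.2055, 0.2947]
orientation: [-1.984, -2.435, -0.001]
contact_force: [-0.4, 1.6, -2.5]
grip_width: 0.0134
```

apply_moves(deltas=[{"xyz": [0, 0, -0.001], "turn": 0}, {"xyz": [0, 0, 0], "turn": 0}])

```text
clock: 8.25
tcp_pos: [0.4881, 0.2055, 0.2937]
orientation: [-1.984, -2.435, -0.001]
contact_force: [-0.5, 2.3, -1.6]
grip_width: 0.0133
```

apply_moves(deltas=[{"xyz": [0, 0, -0.001], "turn": 0}, {"xyz": [0, 0, 0], "turn": 0}])

```text
clock: 8.42
tcp_pos: [0.4882, 0.2056, 0.2929]
orientation: [-1.984, -2.435, -0.001]
contact_force: [-0.9, 3.3, -0.2]
grip_width: 0.0131
```

apply_moves(deltas=[{"xyz": [0, 0, -0.001], "turn": 0}, {"xyz": [0, 0, 0], "turn": 0}])

```text
clock: 8.58
tcp_pos: [0.4883, 0.2055, 0.2928]
orientation: [-1.984, -2.435, -0.002]
contact_force: [-4.3, 1.7, 9.7]
grip_width: 0.0131
```

It stopped at TCP z 0.2928 with about 12 N, and riding on the ridges would have stopped it near 0.298. A light slide along y should show the teeth locked within the play.

apply_moves(deltas=[{"xyz": [0, 0, 0.0007], "turn": 0}, {"xyz": [-0.0003, 0.0015, 0], "turn": 0}, {"xyz": [0, 0, 0], "turn": 0}])

```text
clock: 8.83
tcp_pos: [0.4881, 0.206, 0.2928]
orientation: [1.985, 2.434, -0.001]
contact_force: [-1.7, -0.3, 6.7]
grip_width: 0.0133
```

apply_moves(deltas=[{"xyz": [0.0003, -0.0015, 0], "turn": 0}, {"xyz": [0.0003, -0.0015, 0], "turn": 0}, {"xyz": [0, 0, 0], "turn": 0}])

```text
clock: 9.08
tcp_pos: [0.4883, 0.2051, 0.2929]
orientation: [-1.983, -2.435, -0.003]
contact_force: [-3.2, 5.5, 5.3]
grip_width: 0.0132
```

The commanded 3 mm gave only about 0.9 mm of travel and then a 5.5 N side force, so the teeth are locked in the grooves. I'll relieve the load, release and look.

apply_moves(deltas=[{"xyz": [-0.0002, 0.001, 0.0005], "turn": 0}, {"xyz": [0, 0, 0], "turn": 0}])

```text
clock: 9.25
tcp_pos: [0.4882, 0.2054, 0.2929]
orientation: [-1.984, -2.435, -0.001]
contact_force: [-1.4, 4.9, 0.4]
grip_width: 0.013
```

apply_moves(deltas=[{"xyz": [0, 0, 0], "turn": 0}, {"xyz": [0, 0, 0], "turn": 0}, {"xyz": [0, 0, 0], "turn": 0}, {"xyz": [0, 0, 0], "turn": 0}, {"xyz": [0, 0, 0.01], "turn": 0}, {"xyz": [0, 0, 0.02], "turn": 0}, {"xyz": [0, 0, 0.03], "turn": 0}, {"xyz": [0, 0, 0.03], "turn": 0}, {"xyz": [0, 0, 0.01], "turn": 0}, {"xyz": [0, 0, 0], "turn": 0}, {"xyz": [0, 0, 0], "turn": 0}], claw=-0.2)

```text
clock: 10.17
tcp_pos: [0.4882, 0.2044, 0.3933]
orientation: [1.985, 2.435, 0.002]
contact_force: [-0.2, -0.6, -0.8]
grip_width: 0.0512
```

```bash
python3 - <<'E'
from h import *
o,j,z=jaw();print(o["clock"],o["tcp_pos"],o["contact_force"])
m,a=snap("wrist","w7")
m2,b=snap("side","d7"); m3,c=snap("scene","s7")
cv2.imwrite("pics/d7c.png",cv2.resize(b[270:480,160:400],None,fx=2.8,fy=2.8,interpolation=cv2.INTER_CUBIC))
E
```

```text
10.1667 [0.48818802 0.20444123 0.39331541] [-0.19663959 -0.59751937 -0.79401439]
```

View pics/w7.png

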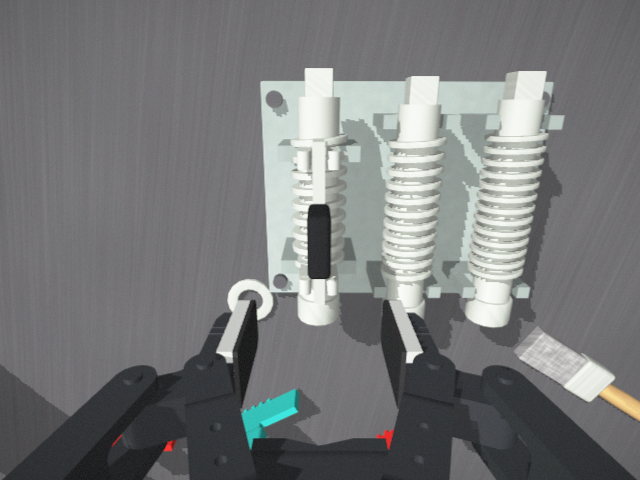

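View pics/d7c.png

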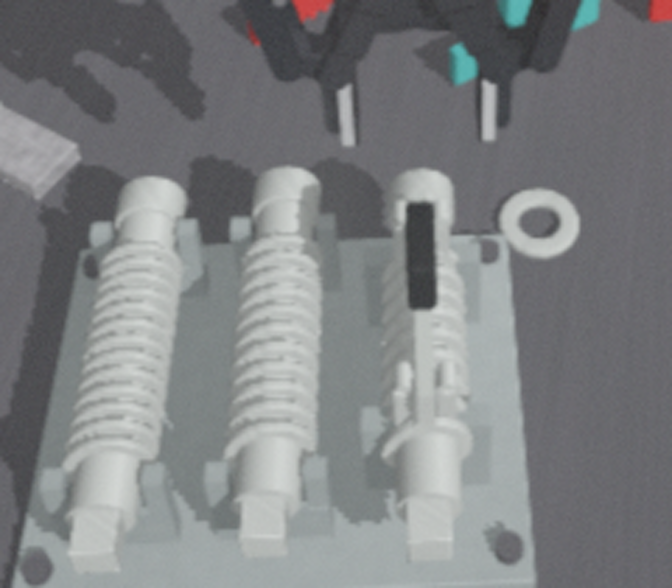

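View pics/s7.png

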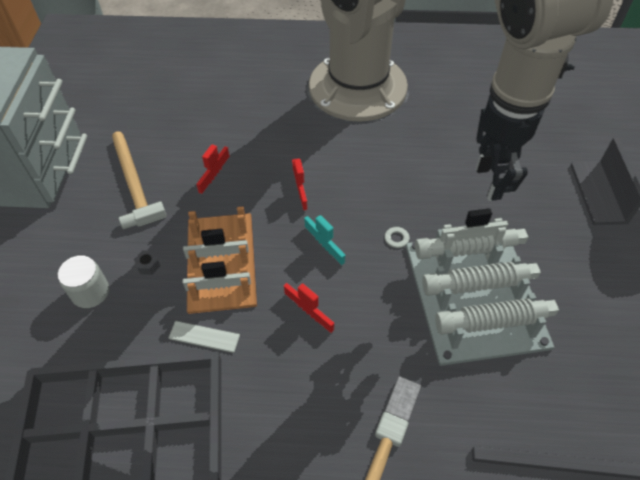

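The leaf stands upright between the prongs and the hand is free: the grip is at (319,243) in the wrist view and (479,217) in the scene view. Next I'll triangulate the grip height.

```bash
python3 - <<'E'
from h import *
def blob(f,x0,x1,y0,y1):
    k=(cv2.imread(f)[y0:y1,x0:x1].max(2)<60).astype(np.uint8)
    n,l,s,c=cv2.connectedComponentsWithStats(k);i=1+np.argmax(s[1:,4]);return c[i]+[x0,y0],s[i]
def e(a,b): print(a[1],b[1]);X=tri(a[0],b[0]);print(X,st(X))
e(blob("pics/s7.png",460,500,204,232),blob("pics/d7.png",295,325,330,390))
e(blob("pics/s7.png",195,235,222,255),blob("pics/side0.png",328,347,175,207))
E
```

```text
Traceback (most recent call last):
ValueError: attempt to get argmax of an empty sequence
```

```bash
python3 - <<'E'
from h import *
def blob(f,x0,x1,y0,y1,T):
    k=(cv2.imread(f)[y0:y1,x0:x1].max(2)<T).astype(np.uint8)
    n,l,s,c=cv2.connectedComponentsWithStats(k);i=1+np.argmax(s[1:,4]);return c[i]+[x0,y0],s[i]
def e(a,b): print(a,b);X=tri(a[0],b[0]);print(X,st(X),proj(S,X)-a[0])
e(blob("pics/s7.png",460,500,204,232,60),blob("pics/d7.png",300,322,335,390,95))
e(blob("pics/s7.png",195,235,222,255,60),blob("pics/side0.png",328,347,175,207,85))
E
```

```text
(array([477.89655172, 217.32891247]), array([  5,   5,  27,  18, 377], dtype=int32)) (array([309.71022727, 360.85795455]), array([  5,   8,  11,  37, 352], dtype=int32))
[0.48753316 0.20794322 0.13597056] [-0.86065712  0.11794492] [0.36959938 0.47468546]
(array([212.6984127 , 236.74603175]), array([  6,   7,  24,  16, 315], dtype=int32)) (array([337.44736842, 196.81578947]), array([ 7, 14,  5, 15, 38], dtype=int32))
[ 0.50971052 -0.25561642  0.0745143 ] [ -71.95431904 -458.49416645] [0.75935242 1.43395729]
```

```bash
python3 - <<'E'
from h import *
print(readout.get_obs()["clock"], r.hand_in())
E
```

```text
the job is handed in; nothing more can be done
10.3167 None
```

Leaf 1, which stood in the slot nearest the robot, matches the thread, and I left it standing in the working spindle. I handed the job in at about 10.3 s on the robot's clock.

- **Order of testing:** The pictures suggested that leaf 1 had 12 mm teeth and that the working thread was 12 mm, so I tried it first. It seated fully, so I did not gauge leaves 2 and 3. They stayed in their rack slots.
- **Depth:** The hand stopped at z 0.2928 m. It had gripped the leaf at 0.2408 m with the grip centre at 83 mm, so the grip centre was at about 134.8 mm: home at 135, not riding at 140.
- **Slide test:** Commanding 3 mm along y gave only about 0.9 mm of travel and a 5.5 N side force, so the teeth were locked in the grooves. The highest pressing force I read was about 12 N.
- **After release:** Two camera views put the grip at about 136.0 mm high, x −0.9 mm and y +0.1 mm from the stand's middle. That is about 1 mm above the arm's reading and within camera error. The leaf stood upright and the hand was clear.
- **Check that disagreed:** Measured the same way, leaf 2's grip came out at 74.5 mm instead of 83 mm. Only a partial patch of it was found in the older side picture, so I did not trust that number. An earlier measurement had given 84 mm, and the scene picture showed the leaf standing unchanged.
- **Bystanders:** I touched none of the bystanders or look-alikes.

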